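# Weigh two sample bottles and seat the heavier

### The arm

A 7-joint arm with a two-finger parallel gripper is mounted at the origin on the work surface. World frame = base frame: x ahead of the robot, y to its left, z up, the work surface at z = 0. Lengths are in m, angles in degrees, forces in N, time in s.
With the tool pointing down it reaches from about 0.35 to 0.775 m from the base axis. Payload 3.1 kg.
Tool frame: the origin (TCP) lies at the very end of the fingers, on their centre line; the grasp point (between the pads) lies 19 mm behind it (robot.grip_depth is the distance from the TCP to the grasp point, in m); x points along the fingers, y is the direction in which the jaws open and shut, and the axes are right-handed (so a half turn about x gives the same grasp; the last joint's range is limited). The gripper opens to 85 mm and grips with 20 to 120 N. Pads are 22 mm wide; open, the fingers measure 114 mm over their backs; the gripper's body (76 mm by 85 mm) begins 54 mm behind the grasp point. The pads swing forward as they close: fully open they stand 13 mm farther back than shut.
Start: joints at [69.918, 17.813, 0.802, 86.603, -0.252, 75.585, -1.558], TCP at [0.167, -0.524, 0.231] pointing down, gripper open.
Joint ranges: [-154.91, 154.91], [-16.99, 109.72], [-72.82, 74.43], [7.12, 147.25], [-82.49, 262.49], [11.32, 116.49], [-174.64, 174.64]. Speed limits (degrees/s): [159.86, 159.86, 180, 180, 180, 180, 180].

### API

Orientations are given as a 3x3 rotation matrix whose columns are the frame's x, y, z axes.
In Python, from rig import robot gives the robot as it stands. The module is installed in compiled form; this text tells all that it offers. Calls block until the motion is done:
- robot.reach(position, orientation): joint-space move of the TCP to a pose.
- robot.servo_line(position, ori=None, vel=0.15, until_force=None): straight line of the TCP; ori=None keeps the orientation; vel is the mean speed in m/s. With until_force (N) it stops when the force on the tool has changed by that much, and returns True; else False.
- robot.movej(angles): joint-space move.
- robot.set_gripper(opening): finger opening in m; the grip force is fixed at half the most; returns when the fingers have stopped.
- robot.sleep(seconds).
- robot.inverse_kinematics(position, orientation): joint angles nearest the present ones, or None.
- robot.get_obs(): the state.
- robot.read_camera(name): name is "side" or "top" or "wrist"; returns a dict with "pixels" (384x512x3 uint8, red, green, blue), "fx", "fy", "cx", "cy" (pixels), "rvec" (rotation vector, rad) and "tvec" (3), from world to camera coordinates, as OpenCV has them. Camera axes: x right, y down, z forward; pixel columns grow to the right and rows downward; lengths in m; the calibration is good to about 2 mm. A picture is of the moment at which its call begins. There is no depth.
A pose or a line that the arm cannot do raises robot.MotionError and nothing moves.
- robot.close_job(): hands the job in, once; it reports no verdict.
The state is a dict: "t": time; "joints": joint angles; "qvel": joint speeds; "effort": joint torques, N m; "tcp_pos": TCP position; "orientation": TCP orientation; "contact_force": force on the tool from outside, world axes, zero at the start; "torque": the same for the moment, N m; "opening": finger opening in m.
Only numpy, scipy, OpenCV 4.12 (cv2) and the standard library are available. Lean on these libraries where they do the work, as an engineer would, in place of code of your own. Each camera call takes 0.05 s, during which the arm holds its last target.

### The job

Use the double-pan balance to find which of the two identical white sample bottles is heavier: gently stand one on each pan, let go of both and let them settle for a couple of seconds. Then take the heavier bottle and feel its foot into the bore of the cup in the round sample holder, without forcing it, until it stands upright and fully home, and let go; leave the lighter bottle standing on its pan. Do not disturb the other things on the bench.

Things in the scene. Friction and masses are not known exactly. Their poses are not given: they have to be found in the camera images.
- bottle_a_mid (a point): one of two outwardly identical sealed white sample bottles, grey cap: 42 mm diameter up to 70 mm above the foot, then a shoulder and a 31 mm cap, 95 mm tall; foot edge bevelled 2.5 mm wide, 3 mm high. This point: on its axis, 47.5 mm above the foot; z up. Mass unknown, 0.15 to 0.31 kg. Either bottle may be the heavier.
- bottle_b_mid (a point): one of two outwardly identical sealed white sample bottles, grey cap: 42 mm diameter up to 70 mm above the foot, then a shoulder and a 31 mm cap, 95 mm tall; foot edge bevelled 2.5 mm wide, 3 mm high. This point: on its axis, 47.5 mm above the foot; z up. Mass unknown, 0.15 to 0.31 kg. Either bottle may be the heavier.
- balance: double-pan equal-arm balance fixed on the bench: grey base 130 x 320 mm, 36 mm high; origin at the centre of its underside, z up, y axis from pan to pan. Two flat round steel pans, 110 mm diameter, centred at +110 and -110 mm along y (x = 0). They stay level and move oppositely, straight up and down. Never press on it with more than 25 N.
- plus_pan (a point): point fixed to the balance base: where the centre of the +y pan's top lies when the pans are level, 85 mm above the bench (the other pan's: the mirror point at -y). Each pan goes 12 mm up or down from there to a stop, cushioned by about 2 mm; empty, they may start anywhere between. With both loaded the heavier side sinks to its stop in a second or two, slower if the weights are close.
- holder: round white sample holder fixed on the bench: ring 124 mm outer diameter, 36 mm high, with a low block at its +x side; origin at the centre of its underside, z up. In it an aluminium cup, 88 mm outer diameter, flat rim 50 mm above the origin, bore 45 mm diameter and 34 mm deep (floor 16 mm above the origin). Pressing a bottle on it with more than 25 N counts as forcing.
- holder_middle (a point): point on the holder's axis, level with the cup's rim (50 mm above the bench). NOT the bore's axis: the cup is clamped rigidly off the middle, its bore 5.5 to 8.5 mm sideways from this point in any direction. Amount and direction differ each time and are not measured, so the bore has to be felt for (or seen).
- wash_bottle: bystander: large white plastic bottle, 64 mm diameter, 150 mm tall; origin at the centre of its underside
- beaker: bystander: open glass beaker, 70 mm diameter, 90 mm tall; origin at the centre of its underside
- amber_jar: bystander: amber glass jar, 60 mm diameter, 85 mm tall; origin at the centre of its underside
- spare_cap: bystander: loose grey bottle cap lying on the bench, 31 mm diameter, 18 mm tall; origin at the centre of its underside
- dish: bystander: clear flat round dish, 70 mm diameter, 12 mm tall; origin at the centre of its underside
- small_bottle: bystander: small white bottle, 26 mm diameter, 50 mm tall; origin at the centre of its underside
- spatula: bystander: thin steel lab spatula about 190 mm long, 6 mm thick, lying flat on the bench; origin under its middle
Things that resemble listed ones, but are neither listed nor needed, are in the scene too. What is shaped like the holder but black is not meant.

How it is judged:
By the outcome, as a careful person would: the job done as asked, in the order asked, and still so for the second after the job is handed in, with the robot touching nothing.
It also fails if it takes over 72 s, if anything falls off the work surface, if the arm or the gripper's body presses on something with over 40 N, if the wrist force passes 120 N, or if a joint passes its speed limit or range.

## Working session

There is one attempt and no reset: what is moved stays moved. The work goes in short steps, each a Python script; the robot and the scene stay as the last script left them, time stands still between calls to the robot, and variables do not carry over. Pictures are saved under pics/ and viewed, and the job is handed in when it is done.

```bash
mkdir -p pics; cat > h.py <<'E'
import numpy as np, cv2
from rig import robot
def cam(n):
    c=robot.read_camera(n); return c
def save(c,f,crop=None,s=1):
    p=c["pixels"][:,:,::-1]
    if crop: x0,y0,x1,y1=crop; p=p[y0:y1,x0:x1]
    if s!=1: p=cv2.resize(p,None,fx=s,fy=s,interpolation=cv2.INTER_CUBIC)
    cv2.imwrite("pics/"+f,p)
def ray(c,u,v):
    R,_=cv2.Rodrigues(np.array(c["rvec"],float)); t=np.array(c["tvec"],float).ravel()
    d=R.T@np.array([(u-c["cx"])/c["fx"],(v-c["cy"])/c["fy"],1.]); return -R.T@t,d
def onz(c,u,v,z):
    o,d=ray(c,u,v); return o+d*(z-o[2])/d[2]
def proj(c,P):
    R,_=cv2.Rodrigues(np.array(c["rvec"],float)); t=np.array(c["tvec"],float).ravel()
    q=R@np.array(P,float)+t; return q[0]/q[2]*c["fx"]+c["cx"],q[1]/q[2]*c["fy"]+c["cy"]
E
python3 - <<'E'
from h import *
import pickle
C={n:cam(n) for n in("side","top","wrist")}
pickle.dump(C,open("c0.pkl","wb"))
for n in C:
    save(C[n],n+"0.png",s=1.5); c=C[n]; o,d=ray(c,256,192); print(n,c["fx"],o,d)
s=robot.get_obs();print(s["t"],s["tcp_pos"],s["orientation"],s["opening"],s["contact_force"])
E
```

```text
side 468.71877165299804 [0.04161713 0.85512981 0.75012276] [ 0.3955156  -0.74115556 -0.54246326]
top 411.1029038952398 [ 0.3500069  -0.05305087  1.41480288] [ 0.13693007  0.01087352 -0.99052964]
wrist 323.6544270931733 [ 0.23110592 -0.50297937  0.37321538] [-0.24666783 -0.0749927  -0.9662458 ]
0.15 [ 0.167025   -0.52341979  0.23042917] [[-6.39151749e-04  3.04046646e-01 -9.52656931e-01]
 [ 1.77500187e-03 -9.52655280e-01 -3.04047310e-01]
 [-9.99998220e-01 -1.88530020e-03  6.92079238e-05]] 0.08520986535943642 [ 0.01911433 -0.65485836 -0.44115743]
```

View pics/top0.png

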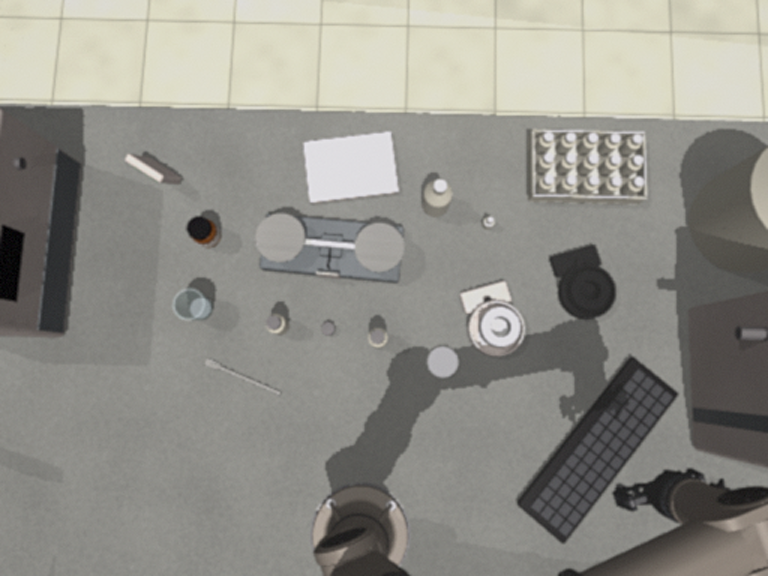

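View pics/side0.png

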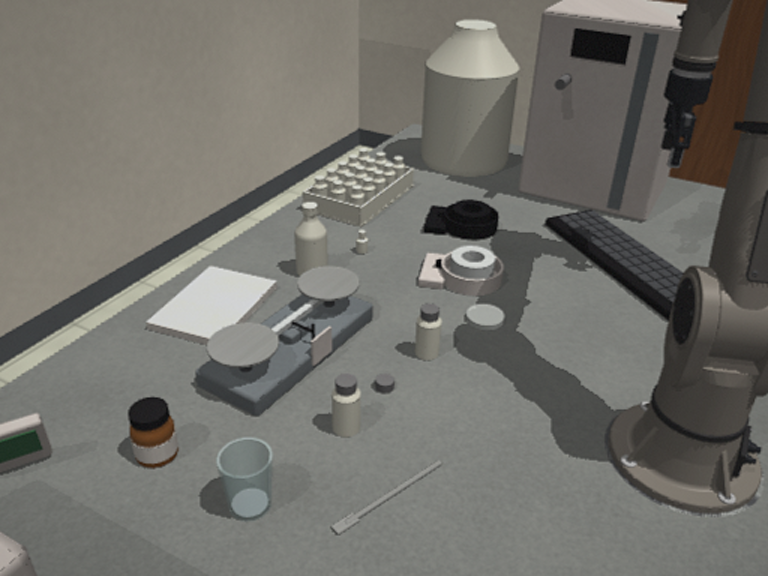

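View pics/wrist0.png

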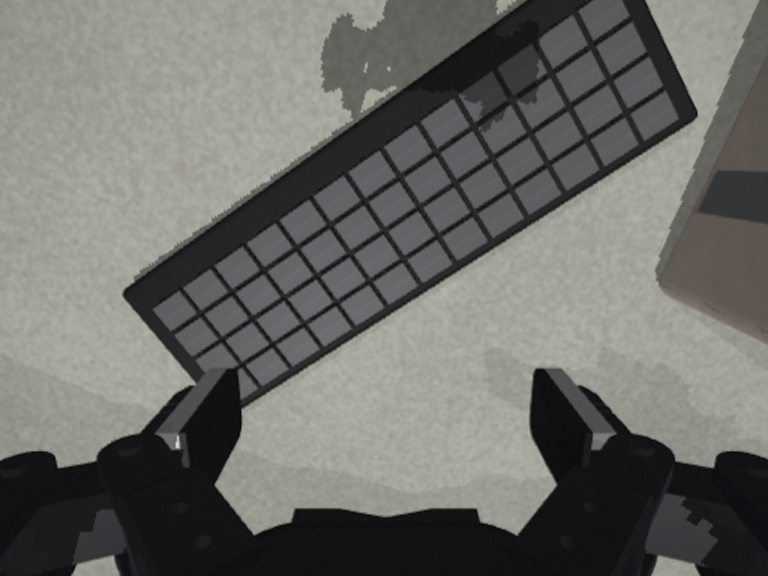

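```bash
python3 - <<'E'
from h import *
import pickle
C=pickle.load(open("c0.pkl","rb"))
save(C["top"],"topcrop.png",(165,135,365,265),4)
save(C["side"],"sidecrop.png",(120,155,350,300),3.4)
E
```

```text
(no output)
```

View pics/topcrop.png

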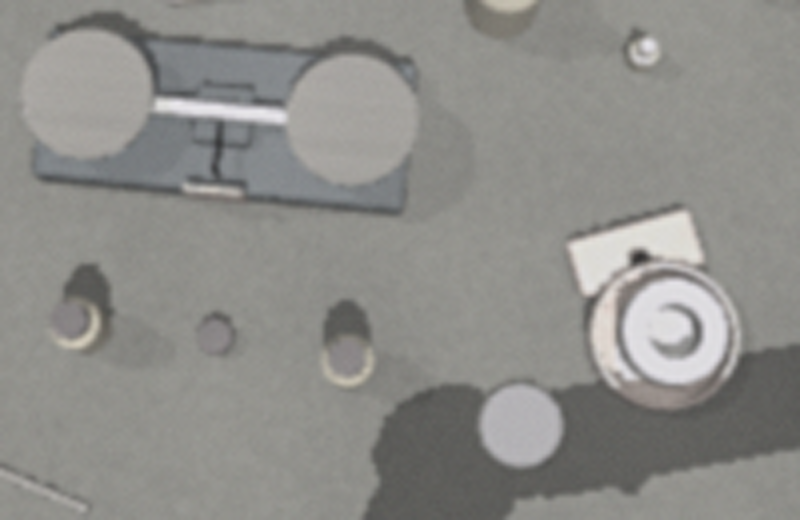

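View pics/sidecrop.png

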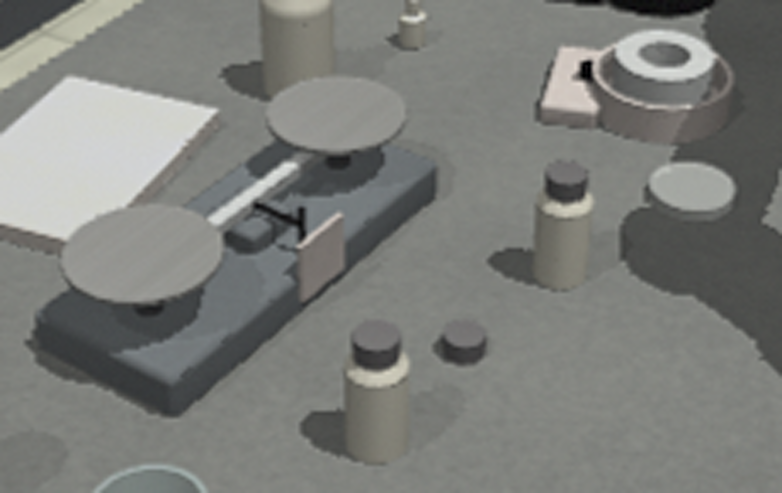

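```bash
cat >> h.py <<'E'
def tri(c1,p1,c2,p2):
    o1,d1=ray(c1,*p1);o2,d2=ray(c2,*p2);d1/=np.linalg.norm(d1);d2/=np.linalg.norm(d2)
    s=np.linalg.lstsq(np.c_[d1,-d2],o2-o1,rcond=None)[0]
    a,b=o1+s[0]*d1,o2+s[1]*d2
    return (a+b)/2,np.linalg.norm(a-b)
E
python3 - <<'E'
from h import *
import pickle
C=pickle.load(open("c0.pkl","rb"))
T,S=C["top"],C["side"]
t=lambda x,y:((x+.5)/4+165-.5,(y+.5)/4+135-.5)
s=lambda x,y:((x+.5)/3.4+120-.5,(y+.5)/3.4+155-.5)
np.set_printoptions(precision=4,suppress=True)
for n,a,b,z in[("L",(71,318),(377,333),.095),("R",(347,355),(567,175),.095),("cap",(216,333),(463,336),.018),("pan+",(88,93),(143,252),.085),("pan-",(352,118),(336,115),.085),("ring",(665,335),(664,92),.036),("cup",(675,330),(663,63),.05),("bore",(673,327),(664,54),.05),("dish",(521,425),(692,190),.012)]:
    print(n,*tri(T,t(*a),S,s(*b)),onz(T,*t(*a),z),onz(S,*s(*b),z))
for n,b in [("base corners",(50,32)),("bl",(35,178)),("br",(400,212)),("tr",(412,62)),("plate",(567,240)),("plate",(688,208))]: print(n,onz(T,*t(*b),.036 if 'p' not in n else .0))
# foot check side
for n,b in[("Lfoot",(376,455)),("Rfoot",(561,282))]: print(n,onz(S,*s(*b),0))
E
```

```text
L [0.453  0.1962 0.0932] 0.0029417758207343973 [0.4542 0.1965 0.095 ] [0.4504 0.1976 0.095 ]
R [ 0.4285 -0.0273  0.0908] 0.004811347973526509 [ 0.4305 -0.0265  0.095 ] [ 0.4237 -0.0223  0.095 ]
cap [0.4497 0.0868 0.0121] 0.0035950466904753364 [0.4509 0.0869 0.018 ] [0.4446 0.0925 0.018 ]
pan+ [0.6412 0.194  0.0829] 0.0020380127675434 [0.6417 0.1942 0.085 ] [0.6382 0.1959 0.085 ]
pan- [ 0.6263 -0.0252  0.0791] 0.0026056022185461103 [ 0.6263 -0.0248  0.085 ] [ 0.6199 -0.0178  0.085 ]
ring [ 0.4577 -0.2964  0.0107] 0.005044466146834778 [ 0.4581 -0.2912  0.036 ] [ 0.4411 -0.2577  0.036 ]
cup [ 0.4613 -0.2997  0.0377] 0.0023894360344903823 [ 0.4614 -0.2971  0.05  ] [ 0.4529 -0.2801  0.05  ]
bore [ 0.4615 -0.2965  0.0486] 0.00513409100895857 [ 0.4638 -0.2954  0.05  ] [ 0.4582 -0.295   0.05  ]
dish [ 0.3796 -0.1747  0.0055] 0.002184082536136749 [ 0.3805 -0.1738  0.012 ] [ 0.3756 -0.1661  0.012 ]
base corners [0.7052 0.2388 0.036 ]
bl [0.5774 0.2446 0.036 ]
br [ 0.5564 -0.0667  0.036 ]
tr [ 0.6868 -0.0738  0.036 ]
plate [ 0.5411 -0.2124  0.    ]
plate [ 0.5719 -0.3172  0.    ]
Lfoot [0.4459 0.2076 0.    ]
Rfoot [ 0.4209 -0.0185  0.    ]
```

```bash
cat >> h.py <<'E'
R0=np.array([[0,0,-1],[0,-1,0],[-1,0,0]],float)
np.set_printoptions(precision=4,suppress=True)
E
python3 - <<'E'
from h import *
import pickle
for p in[(.461,-.296,.23),(.429,-.027,.22),(.453,.196,.22),(.64,.194,.2),(.625,-.025,.2),(.64,.194,.11)]:
    print(p,robot.inverse_kinematics(p,R0))
robot.reach((.461,-.296,.23),R0)
c=cam("wrist"); pickle.dump(c,open("w_h.pkl","wb")); save(c,"w_h.png",s=1.5)
s=robot.get_obs();print(s["t"],s["tcp_pos"],s["contact_force"],ray(c,256,192))
E
```

```text
(0.461, -0.296, 0.23) [ 38.1459  18.0113  -9.5169  86.7544   3.0271  75.4859 -61.6719]
(0.429, -0.027, 0.22) [ 34.6419   6.2475 -35.9683 103.8399   3.8729  71.137  -92.4182]
(0.453, 0.196, 0.22) [  18.8701   19.7567  -56.7037   94.7233   17.0257   74.7855 -130.8147]
(0.64, 0.194, 0.2) [   8.5581   42.0972  -52.2279   66.6969   32.1254   85.2046 -128.2045]
(0.625, -0.025, 0.2) [ 18.1988  30.3552 -27.6952  75.7827  13.9382  77.1837 -99.3202]
(0.64, 0.194, 0.11) [   6.9929   44.      -45.5085   74.2597   31.0087   74.1319 -128.5525]
1.5917 [ 0.4598 -0.298   0.2299] [ 0.566  -0.3691 -1.1267] (array([ 0.5272, -0.2975,  0.3728]), array([-0.2582,  0.0007, -0.9661]))
```

View pics/w_h.png

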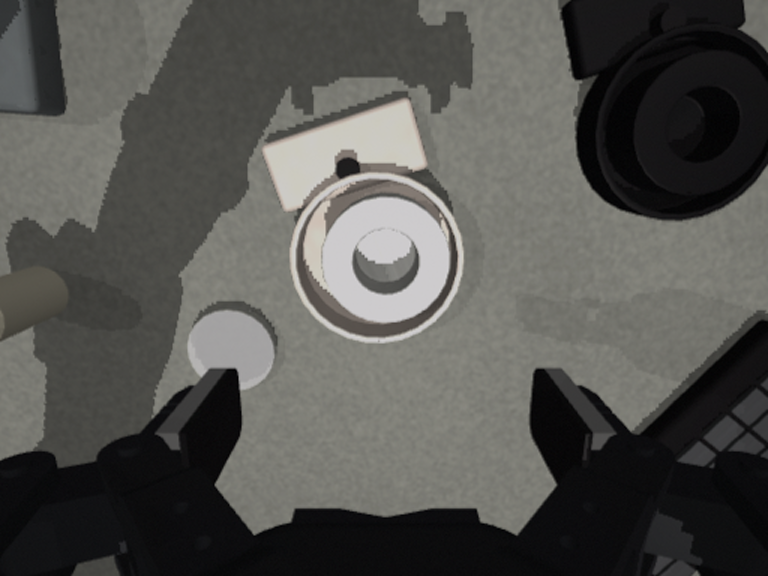

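```bash
python3 - <<'E'
from h import *
import pickle
c=pickle.load(open("w_h.pkl","rb"))
p=c["pixels"]; hsv=cv2.cvtColor(p,cv2.COLOR_RGB2HSV)
print(p[174,228],p[140,256],p[228,251],p[172,207],p[105,220])
g=p.astype(int)
m=((g.min(2)>185)&(g[:,:,0]-g[:,:,2]<4)).astype(np.uint8)*255
m[:, :200]=0
n,l,st,ce=cv2.connectedComponentsWithStats(m)
for i in range(1,n):
    if st[i,4]>100: print(i,st[i],ce[i])
k=l[round(174),227]; mm=(l==k).astype(np.uint8)*255; cv2.imwrite("pics/m.png",cv2.resize(mm[100:240,180:330],None,fx=4,fy=4))
cs,h=cv2.findContours(mm,cv2.RETR_CCOMP,cv2.CHAIN_APPROX_NONE)
for a,hh in zip(cs,h[0]):
    if len(a)>40:
        e=cv2.fitEllipse(a);print(e,hh[3],onz(c,*e[0],.05))
for nm,(u0,v0,u1,v1),z in[("ring",(290,173,463,342),.036),("cup",(321,196,450,325),.05),("bore",(352,228,419,295),.05)]:
    u=((u0+u1)/2+.5)/1.5-.5;v=((v0+v1)/2+.5)/1.5-.5
    print(nm,onz(c,u,v,z))
E
```

```text
[205 203 204] [205 202 204] [171 170 166] [205 198 186] [204 202 196]
1 [204 117  95  27 157] [251.0382 125.2994]
2 [ 215  132   84   83 4423] [256.7111 171.0744]
4 [243 189  62  39 132] [277.1439 215.4394]
((256.7607727050781, 172.7831268310547), (81.45970916748047, 83.26303100585938), 88.57073974609375) -1 [ 0.4612 -0.2981  0.05  ]
((256.949951171875, 177.28631591796875), (39.72420883178711, 46.769405364990234), 86.2453384399414) 0 [ 0.4565 -0.2983  0.05  ]
ring [ 0.4597 -0.2919  0.036 ]
cup [ 0.4604 -0.2982  0.05  ]
bore [ 0.4597 -0.2982  0.05  ]
```

View pics/m.png

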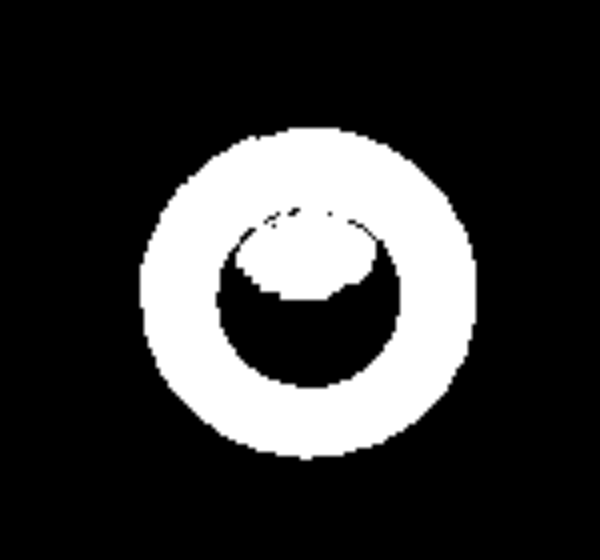

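```bash
python3 - <<'E'
from h import *
import pickle
robot.reach((.429,-.027,.22),R0)
c=cam("wrist"); pickle.dump(c,open("w_r.pkl","wb")); save(c,"w_r.png",s=1.5)
s=robot.get_obs();print(s["t"],s["tcp_pos"],s["contact_force"],ray(c,256,192))
E
```

```text
2.6917 [ 0.4296 -0.0292  0.2201] [1.2871 0.2773 0.5344] (array([ 0.4966, -0.0289,  0.3631]), array([-0.2566,  0.001 , -0.9666]))
```

View pics/w_r.png

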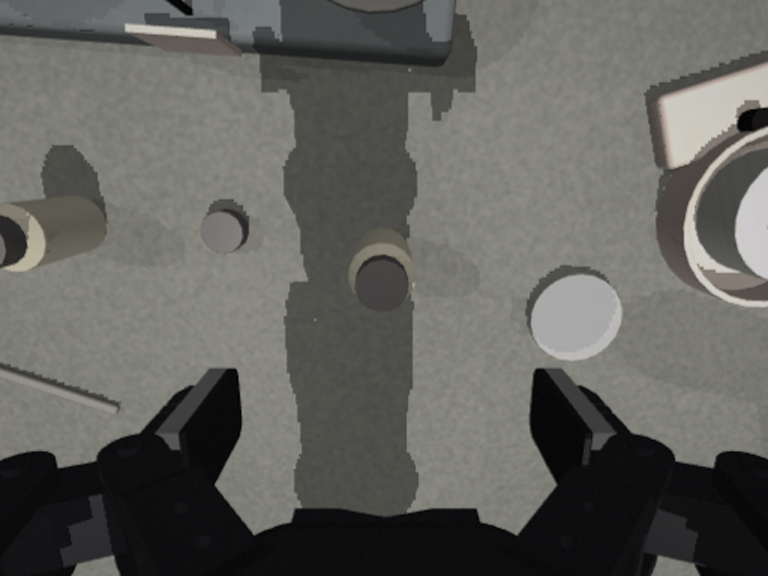

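```bash
python3 - <<'E'
from h import *
import pickle
c=pickle.load(open("w_r.pkl","rb"))
f=lambda a:(a+.5)/1.5-.5
print("R",onz(c,f(381.5),f(283.5),.095), "R shoulder L/R", onz(c,f(349),f(270),.07),onz(c,f(414),f(270),.07))
print("cap",onz(c,f(224),f(231),.018))
print("Lfootright",onz(c,f(105),f(208),0))
print(onz(c,f(376),f(0),.036))
E
```

```text
R [ 0.4283 -0.0271  0.095 ] R shoulder L/R [ 0.4306 -0.0068  0.07  ] [ 0.4304 -0.047   0.07  ]
cap [0.4477 0.0854 0.018 ]
Lfootright [0.4625 0.1777 0.    ]
[ 0.5885 -0.0243  0.036 ]
```

```bash
cat >> h.py <<'E'
H=.038
def say(m=""):
    s=robot.get_obs();print(m,round(s["t"],2),s["tcp_pos"],s["contact_force"],round(s["opening"],4)); return s
def pick(x,y,foot,lift=.125,up=.25):
    robot.servo_line((x,y,foot+H),R0,vel=.2); robot.sleep(.1)
    robot.set_gripper(.02); say("grip")
    robot.servo_line((x,y,lift+H),R0,vel=up); robot.sleep(.2); say("lifted")
E
python3 - <<'E'
from h import *
pick(.4283,-.0272,0)
robot.servo_line((.625,-.025,.125+H),R0,vel=.25); robot.sleep(.2); say("over pan")
r=robot.servo_line((.625,-.025,.072+H),R0,vel=.025,until_force=1.5); print(r); say("down")
c=cam("side"); save(c,"s1.png",(120,130,370,300),3)
E
```

```text
grip 4.33 [ 0.4288 -0.0271  0.0386] [0.1616 0.6775 5.104 ] 0.0409
lifted 5.18 [ 0.4266 -0.0271  0.161 ] [ 0.0652 -1.0375 -2.4754] 0.0405
over pan 6.32 [ 0.6241 -0.0252  0.1633] [ 0.0367  0.4128 -1.7884] 0.0405
True
down 8.18 [ 0.6249 -0.025   0.1117] [-0.4901  0.2354  5.1176] 0.0406
```

View pics/s1.png

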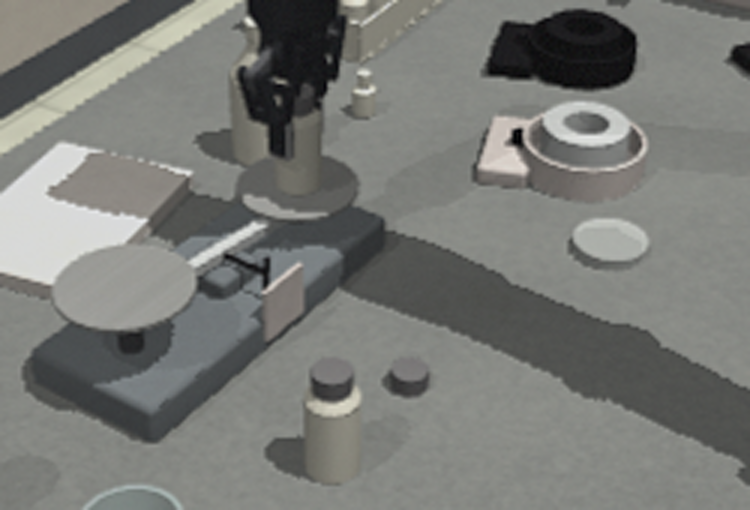

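```bash
python3 - <<'E'
from h import *
import pickle
robot.set_gripper(.075); say("open")
robot.servo_line((.625,-.025,.215),R0,vel=.25)
robot.reach((.453,.196,.22),R0)
c=cam("wrist"); pickle.dump(c,open("w_l.pkl","wb")); save(c,"w_l.png",s=1.5)
say()
E
```

```text
open 8.66 [ 0.623  -0.0252  0.1092] [ 0.1645 -0.076  -0.5606] 0.0751
 10.37 [0.4546 0.194  0.2196] [0.5896 0.378  0.3834] 0.0748
```

View pics/w_l.png

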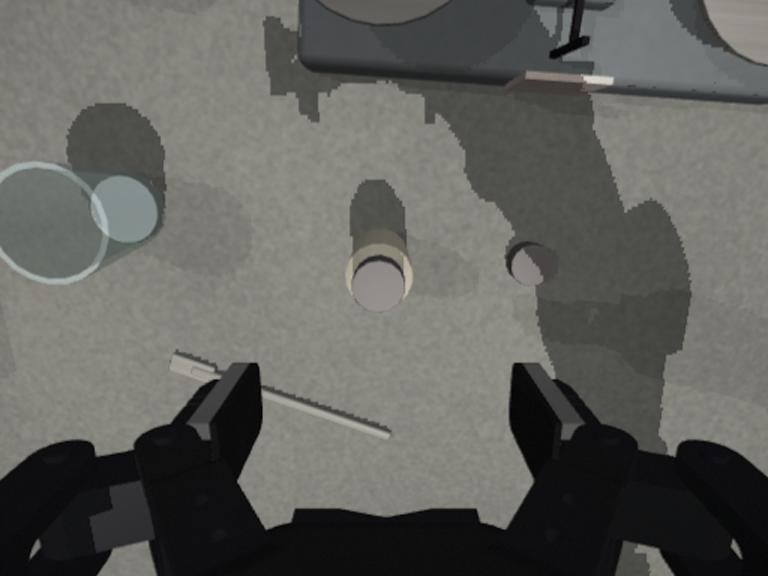

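```bash
python3 - <<'E'
from h import *
import pickle
c=pickle.load(open("w_l.pkl","rb")); f=lambda a:(a+.5)/1.5-.5
L=onz(c,f(378.5),f(284),.095); print(L)
x,y=L[:2]
robot.servo_line((x,y,.22),R0,vel=.2)
pick(x,y,0,lift=.135)
robot.servo_line((.640,.194,.135+H),R0,vel=.25); robot.sleep(.1); say("over pan")
robot.servo_line((.640,.194,.110+H),R0,vel=.1)
r=robot.servo_line((.640,.194,.072+H),R0,vel=.025,until_force=1.2); print(r); say("down")
c=cam("side"); save(c,"s2.png",(120,130,370,300),3)
E
```

```text
[0.4528 0.1978 0.095 ]
grip 12.18 [0.4536 0.1983 0.0389] [-1.0875  0.8093  5.7704] 0.0406
lifted 13.07 [0.4514 0.1971 0.1708] [ 0.2963 -0.9015 -0.387 ] 0.0405
over pan 14.07 [0.6386 0.1947 0.1731] [ 0.8736  0.026  -1.2217] 0.0404
True
down 15.2 [0.6396 0.1938 0.1337] [0.5832 0.6153 0.3981] 0.0404
```

View pics/s2.png

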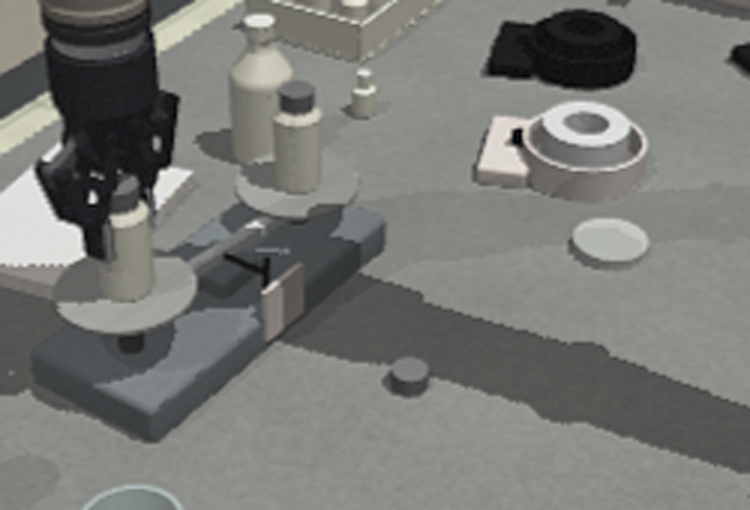

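```bash
python3 - <<'E'
from h import *
import pickle
robot.set_gripper(.075); say("open")
robot.servo_line((.640,.194,.25),R0,vel=.25)
robot.reach((.50,.085,.30),R0); say()
robot.sleep(1.5); c1=cam("side"); robot.sleep(.8); c2=cam("side"); t=cam("top");w=cam("wrist")
pickle.dump((c2,t,w),open("bal.pkl","wb"))
a=np.hstack([cv2.resize(c["pixels"][130:280,130:260,::-1],None,fx=3,fy=3) for c in(c1,c2)]); cv2.imwrite("pics/s3.png",a)
save(w,"w3.png",s=1.5)
say()
E
```

```text
open 15.68 [0.6389 0.1935 0.1334] [-0.0286 -0.2837 -0.735 ] 0.075
 17.07 [0.5002 0.0854 0.299 ] [ 0.2886  0.1043 -0.704 ] 0.0751
 19.57 [0.5   0.085 0.3  ] [-0.4331 -0.6577 -0.148 ] 0.0751
```

View pics/s3.png

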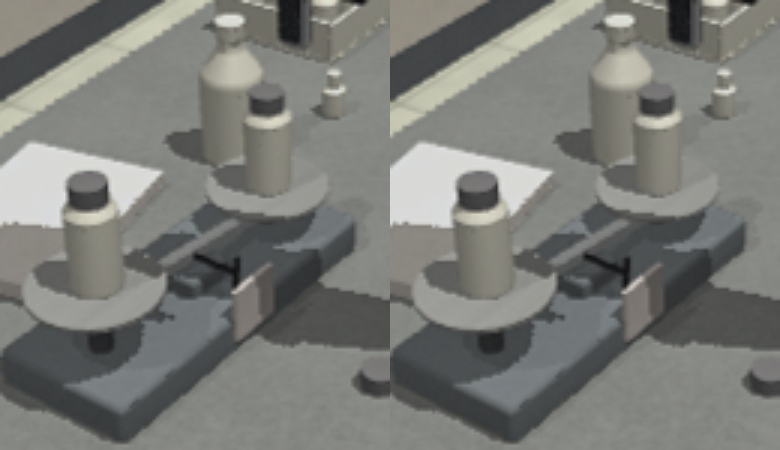

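View pics/w3.png

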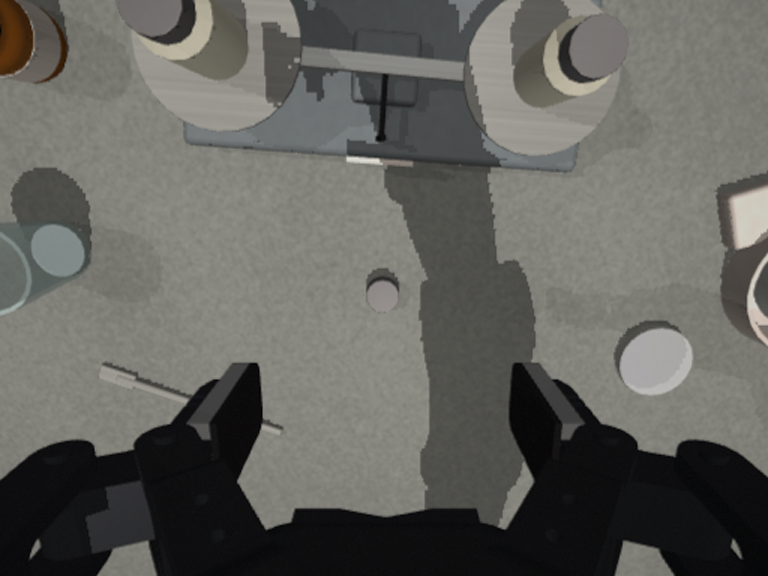

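```bash
python3 - <<'E'
from h import *
import pickle
s,t,w=pickle.load(open("bal.pkl","rb"))
save(t,"t3.png",(165,130,285,200),6)
f=lambda a:(a+.5)/3
# side cap top centres from s3 right panel
L=(f(476-390)+130-.5,f(183)+130-.5); R=(f(656-390)+130-.5,f(95)+130-.5)
for z in(.168,.192): print(z,onz(s,*L,z),onz(s,*R,z))
g=lambda a:(a+.5)/1.5-.5
for z in(.168,.192): print("wristR",z,onz(w,g(597),g(48),z)); 
print(tri(w,(g(597),g(48)),s,R))
E
```

```text
0.168 [0.6599 0.1693 0.168 ] [ 0.6175 -0.0166  0.168 ]
0.192 [0.6344 0.1976 0.192 ] [0.5937 0.0193 0.192 ]
wristR 0.168 [ 0.6221 -0.0243  0.168 ]
wristR 0.192 [ 0.6173 -0.0148  0.192 ]
(array([ 0.6237, -0.0267,  0.1614]), np.float64(0.0006961121876515325))
```

View pics/t3.png

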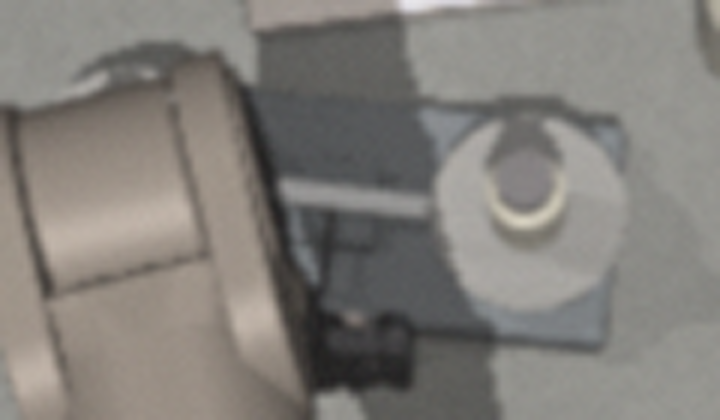

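```bash
python3 - <<'E'
from h import *
robot.reach((.625,-.025,.25),R0)
robot.servo_line((.625,-.025,.073+H),R0,vel=.2); robot.sleep(.1)
robot.set_gripper(.02); say("grip")
robot.servo_line((.625,-.025,.10+H),R0,vel=.03)
robot.servo_line((.625,-.025,.13+H),R0,vel=.2); say("lifted")
robot.servo_line((.4605,-.298,.11+H),R0,vel=.25)
robot.servo_line((.4605,-.298,.060+H),R0,vel=.15); robot.sleep(.3); s=say("above")
c=cam("wrist"); save(c,"w4.png",s=1.5); c=cam("side"); save(c,"s4.png",(120,100,380,290),3)
E
```

```text
grip 21.65 [ 0.6257 -0.0248  0.1121] [-1.2965  0.8303  4.8527] 0.0408
lifted 23.0 [ 0.6262 -0.0248  0.169 ] [ 0.6603  0.432  -2.7404] 0.0406
above 25.21 [ 0.4612 -0.2984  0.099 ] [ 0.3215 -0.2649 -1.237 ] 0.0404
```

View pics/w4.png

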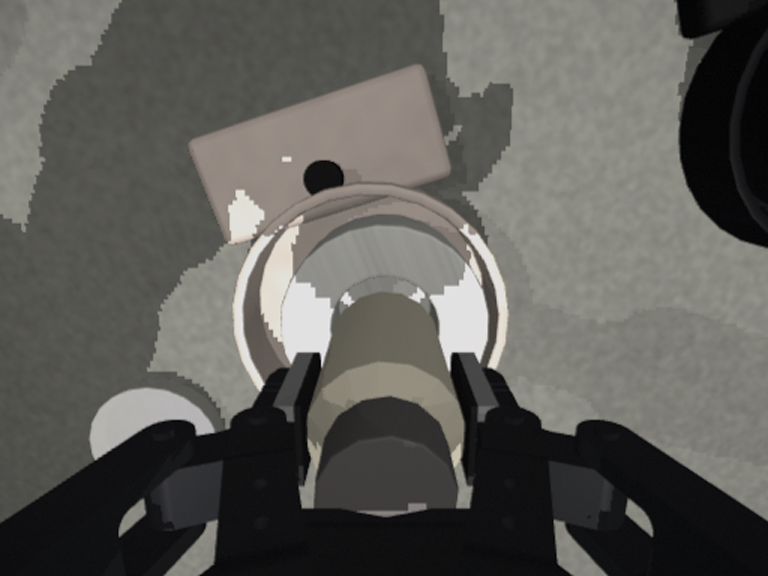

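View pics/s4.png

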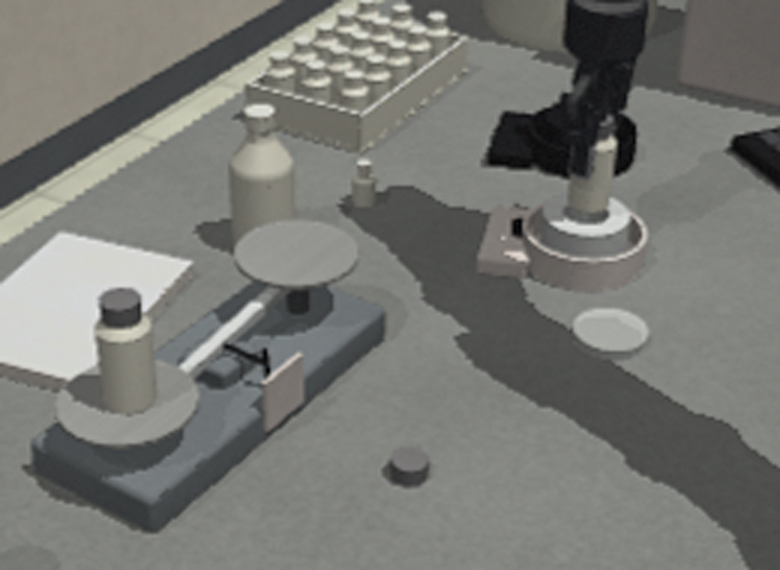

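```bash
python3 - <<'E'
from h import *
r=robot.servo_line((.4605,-.298,.045+H),R0,vel=.02,until_force=4); print(r); s=say("d1")
if not r:
    r=robot.servo_line((.4605,-.298,.014+H),R0,vel=.02,until_force=4); print(r); say("d2")
E
```

```text
False
d1 26.21 [ 0.461 -0.298  0.083] [ 1.5656 -0.0246 -2.7437] 0.041
True
d2 27.48 [ 0.4614 -0.2981  0.0551] [-0.3353  0.8216  3.4561] 0.0406
```

```bash
python3 - <<'E'
from h import *
p=robot.get_obs()["tcp_pos"]
r=robot.servo_line((.4605,-.298,.0135+H),R0,vel=.01,until_force=4); print(r); say("d3")
robot.set_gripper(.065); say("open")
robot.servo_line((.4605,-.298,.20),R0,vel=.2)
robot.servo_line((.42,-.298,.26),R0,vel=.25);robot.sleep(.2); say("up")
import pickle
w=cam("wrist"); save(w,"w5.png",s=1.5)
c=cam("side"); save(c,"s5.png",(120,100,380,290),3)
t=cam("top"); save(t,"t5.png",s=1.5); pickle.dump((w,c,t),open("end.pkl","wb"))
E
```

```text
True
d3 27.69 [ 0.4614 -0.2982  0.0551] [-0.9092  0.5619  4.2617] 0.0404
open 28.05 [ 0.4618 -0.2979  0.0546] [0.6426 0.0509 0.3672] 0.0651
up 29.57 [ 0.4197 -0.2972  0.2581] [0.7667 0.36   0.4144] 0.0651
```

View pics/w5.png

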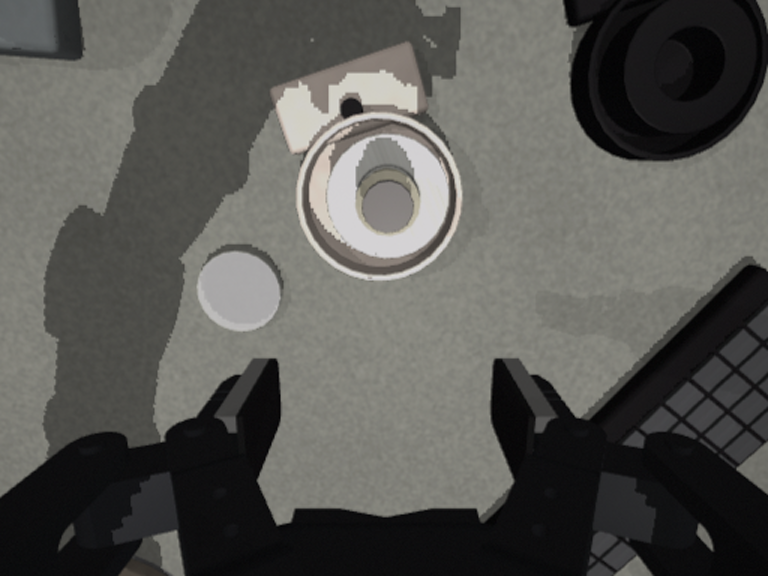

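View pics/s5.png

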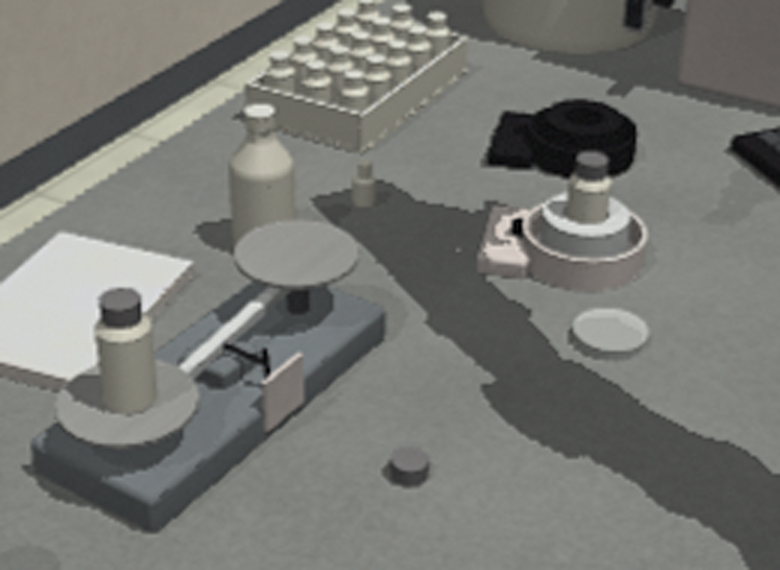

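View pics/t5.png

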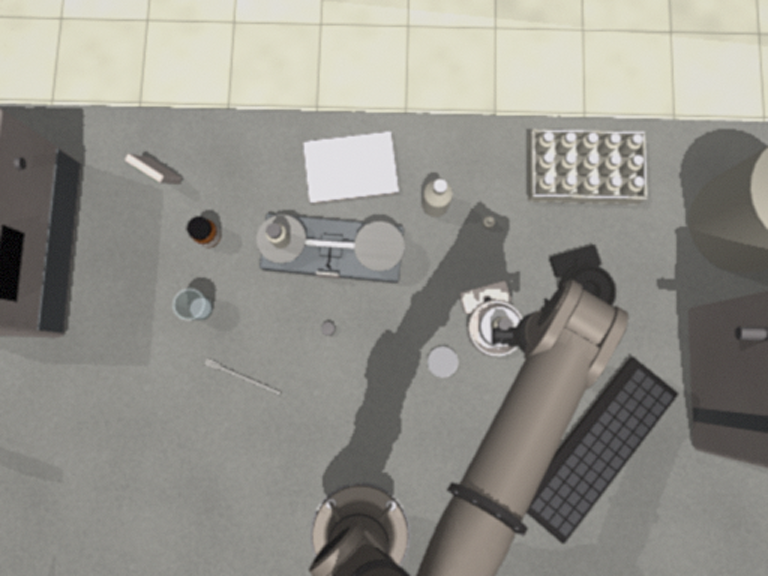

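```bash
python3 - <<'E'
from h import *
import pickle
w,c,t=pickle.load(open("end.pkl","rb"))
g=lambda a:(a+.5)/1.5-.5; f=lambda a:(a+.5)/3-.5
S=(f(592)+120,f(159)+100)
print(tri(w,(g(387.5),g(207)),c,S), onz(w,g(387.5),g(207),.111), onz(c,*S,.111))
# expected pixel size of cap at .111
print([proj(w,(.4605,-.298+d,.111)) for d in(-.0155,.0155)])
print([proj(w,(.4605,-.298+d,.086)) for d in(-.021,.021)])
save(w,"w5c.png",(190,70,320,200),5); save(c,"s5c.png",(280,140,350,200),8)
E
```

```text
(array([ 0.4588, -0.2981,  0.1085]), np.float64(8.631773682017054e-05)) [ 0.459  -0.2982  0.111 ] [ 0.4572 -0.2937  0.111 ]
[(np.float64(275.5169563124018), np.float64(136.10957518737973)), (np.float64(240.47714798621465), np.float64(136.08649291178875))]
[(np.float64(279.82727595410336), np.float64(133.6708289909143)), (np.float64(236.0360049545184), np.float64(133.64234703200628))]
```

View pics/w5c.png

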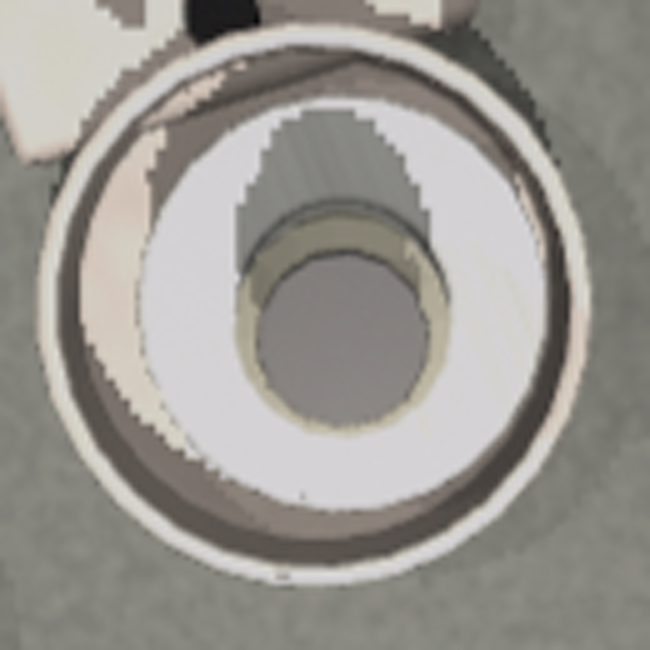

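View pics/s5c.png

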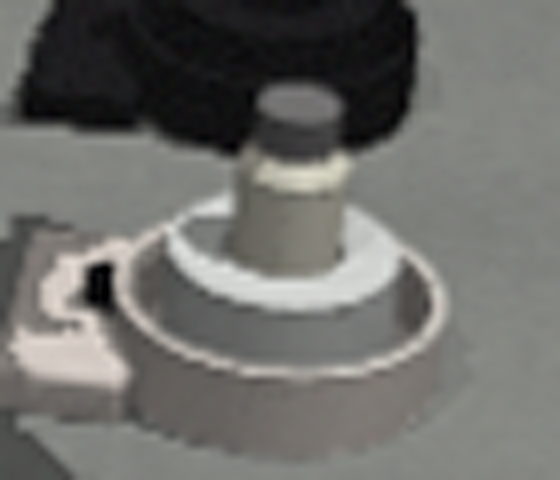

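Cap top triangulates at z ≈ 0.109, against 0.111 expected for a bottle fully home. It stands upright in the bore, the lighter bottle is still on its pan, and the robot is clear of everything.

```bash
python3 - <<'E'
from h import *
robot.close_job(); say()
E
```

```text
the job is handed in; nothing more can be done
the job is handed in; nothing more can be done
```

The job is done and handed in at about 30 s on the robot's clock, well within the 72 s limit.

- **Weighing:** I stood one bottle on each pan and let both go. The pictures taken about 3 and 4 s later showed no movement. The −y pan was at its lower stop (cap top at about z = 0.16–0.17) and the +y pan at its upper stop (about z = 0.19). So the bottle that started at (0.428, −0.027) is the heavier one.
- **Insertion:** I located the bore with the wrist camera at about (0.460, −0.298), roughly 6 mm off the holder's middle. The heavier bottle entered on the first try with no search. I lowered it until light floor contact, with readings of about 4 N or less, and let go.
- **Final checks:** The bottle stands upright in the bore. Its cap top measures 0.109 m against 0.111 m expected when fully home, within the cameras' error, and the finger height at contact agrees to about 1 mm. The lighter bottle still stands on its pan. The other items in the final pictures look unmoved, and the gripper touches nothing.
- **Disagreement:** The side camera placed points up to about 8 mm away from the other views (about 5 mm at the final cap check), so I relied mainly on the wrist camera.

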